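Load a connector board into the test fixture and start the test

ROBOT

A 6-joint arm with a two-finger parallel gripper is mounted at the origin on the work surface. World frame = base frame: x ahead of the robot, y to its left, z up, the work surface at z = 0. Lengths are in m, angles in rad, forces in N, time in s.
With the tool pointing down it reaches from about 0.35 to 0.775 m from the base axis. Payload 5.5 kg.
Tool frame: the origin (TCP) lies at the very end of the fingers, on their centre line; the grasp point (between the pads) lies 19 mm behind it; x points along the fingers, y is the direction in which the jaws open and shut, and the axes are right-handed (so a half turn about x gives the same grasp; the last joint's range is limited). The gripper opens to 85 mm and grips with 20 to 120 N. Pads are 22 mm wide; open, the fingers measure 114 mm over their backs; the gripper's body (76 mm by 85 mm) begins 54 mm behind the grasp point. The pads swing forward as they close: fully open they stand 13 mm farther back than shut.
Start: joints at [0.978, 0.313, 0.046, 1.304, 0, 1.431], TCP at [0.252, 0.517, 0.231] pointing down, gripper open.
Joint ranges: [-2.76, 2.76], [-0.86, 1.69], [-1.03, 1.26], [-2.2, 2.34], [-1.47, 1.5], [-3.14, 3.14]. Speed limits (rad/s): [2.57, 2.57, 3.14, 3.14, 3.14, 3.14].

INTERFACE

Orientations are given as a unit quaternion [w, x, y, z].
In Python, from workcell import readout, cams, env, finder gives the robot as it stands.
- The arm moves only by the tool drive_tool, never from a script. Its argument "moves" is a list that holds one entry, the list of rows, each a list of 7 numbers: the shift along the tool's x, y, z in m, then the turn, a rotation vector about the tool's x, y, z in rad, then the closure in counts, from 0 (fully open) to 255 (shut). A call has exactly 5 rows; each row is the pose to reach, as a shift and turn from the pose measured when the call began, along the tool's axes at that moment; what a row does not reach only later rows make up. A row lasts 1/8 s, in which the tool goes at most 62.5 mm and 10.7 degrees, less where a joint would pass 70% of its speed; a pose out of reach is approached as far as the arm can. A call with a gripper value outside its range is refused whole. The fingers move at their own pace and stop on an object; "squeeze" is the grip in N (left out, the last holds). Time passes only in rows, so rows that repeat a pose let the fingers close, or fill a call up. It gives the time, the measured TCP pose, the force and the opening at its end, in the units of the state.
- readout.get_state(): the state, without advancing time (a new reading comes with each control period).
- cams.read_camera(name): name is "side" or "top" or "wrist"; returns the picture (384x512x3 uint8, blue, green, red); there is no depth.
- cams.camera_params(name): a dict with "mtx" (3x3 intrinsics, pixels), "R" (3x3) and "t" (3): a world point X has camera coordinates R X + t; the wrist camera has in their place "mount" (4x4, takes a point from camera to tool coordinates, whose origin is the TCP and whose axes are the tool frame's). Camera axes: x right, y down, z forward; pixel columns grow to the right and rows downward; lengths in m; the calibration is good to about 2 mm. A picture is of the moment at which its call begins: read the wrist's pose just before it. camera_params takes no time and is no camera call.
- env.hand_in(): hands the job in, once; it reports no verdict.
Trained networks look in the newest picture that a camera, given by its name, has taken for a name from the list of things; names that differ only in an ending like _2 or _b are one class to them, and where a whole thing is asked for, a point or a joint stands for the part that bears it (a point fixed in the world has none). Each returns a list of dicts, best first, with "conf" (0 to 1); they miss things now and then, are a little off and sometimes report something else, mostly with a low value. They report only what shows in the picture. A call takes as long as a camera call.
- finder.regions_of(camera, name): "pixels" (384x512 bool, what is visible of it) and "point" ([column, row] in pixels, amid what is visible of it).
The state is a dict: "clock": time; "joint_pos": joint angles; "qvel": joint speeds; "tau": joint torques, N m; "tcp_pos": TCP position; "orientation": TCP orientation; "wrist_force": force on the tool from outside, world axes, zero at the start; "ft_torque": the same for the moment, N m; "finger_gap": finger opening in m.
Only numpy, scipy, OpenCV 4.12 (cv2) and the standard library are available. Lean on these libraries where they do the work, as an engineer would, in place of code of your own. Each camera call takes 0.05 s, during which the arm holds its last target.

TASK

Put the larger connector board on the test fixture and slide it under the claws until it is fully home against both fences of the corner, with its row of bare contact pads on the side of the test arm. Then press the sprung test arm down until the catch holds it, and press the start button fully down and let it come back up. Leave everything else on the bench where it is.

Things in the scene. Friction and masses are not known exactly. Their poses are not given: they have to be found in the camera images.
- board_insert (a point): Larger connector board: green, 90 x 140 x 4 mm (its x by y), with a grey connector insert 22 mm thick (x), 64 mm long (y), 28 mm high: grip it by this, across x. Point: the insert's centre, 18 mm above the board's underside, at (-22, +22) mm from the board's centre; axes are the board's. About 0.16 kg. It starts flat on the bench left of the fixture.
- board_pads (a point): Centre of the larger board's row of brass contact pads, on its top near the -y edge, 80 mm from the insert's centre in -y; board axes. Between pads and insert stand two capacitors and a relay, up to 17 mm above the board's underside.
- corner_home (a point): Where the insert's centre is once the board is home, 36 mm above the bench (board lying on the base plate, whose top is 18 mm above the bench); fixture axes. The board's axes must then be parallel to these and point the same way. The fixture is screwed down: an aluminium plate from -108 to +107 mm in x and -197 to +73 mm in y of this point.
- corner (a point): Inner corner of the two black fences, on the plate's top; fixture axes. From here the far fence runs 125 mm to -y and the left fence 85 mm to -x, 8 mm high, 12 mm thick. Two claws on the far fence and one on the left, with bent-up lips, reach 12 mm inwards over the board, 8 mm clear beneath, tops 15 mm above the plate: the 4 mm board cannot be lowered in, it slides in level along the plate.
- plate_front (a point): Point on the top of the base plate (18 mm above the bench), 63 mm in front (-x) of corner_home and 30 mm to its right (-y); fixture axes. A board whose centre is over this point is clear of the claws and can be set down there from above past the raised arm.
- lever_handle (a point): Centre of the test arm's handle, a black bar 56 mm long (fixture y), 18 mm thick, across the end of the arm. Press it from above. The steel arm, 14 mm wide and 10 mm high, runs straight from hinge to handle, 200 mm, right of the board. A cross bar 70 mm from the hinge carries the black spring-probe block that comes down on the pads; arm up, it hangs 50 mm above the plate.
- lever_hinge (a point): Hinge of the test arm, axis along the fixture's y, 55 mm above the bench, far right on the base plate; fixture axes. The handle swings in the x-z plane, up to 157 mm above the hinge when raised and level with it when held. The catch, a tower 86 mm high, stands just right of the arm 115 mm in front (-x) of the hinge.
- test_arm (a joint): Angle of the test arm, rad: 0 up (0.9 above level, held there by its spring), 0.9 level, 0.92 the hard stop. Once past about 0.9 it snaps under the catch's sprung bolt, which then holds it at about 0.89. Let go before and it springs up. Takes about 4 N on the handle at first, about 8 N at the end.
- start_top (a point): Centre of the top of the start button, a black push button of 32 mm diameter on a grey box 75 x 75 x 50 mm that stands on the bench right of the fixture. The top is 68 mm above the bench.
- start (a joint): Travel of the start button in m: 0 is up, 0.006 is fully down (about 5 N); it springs back.
- small_board_insert (a point): The smaller connector board, not wanted: 70 x 90 x 4 mm with a shorter insert (22 x 36 x 28 mm). The point is that insert's centre. Leave it.
- pliers: Crimping pliers with black handles lying on the bench, about 180 mm long. Leave them.
- screwdriver: Screwdriver, 160 mm long, lying on the bench behind the boards. Leave it.
- spare_insert: A loose grey connector insert, 22 x 80 x 28 mm, behind the fixture. Leave it.
- tape: Roll of black tape, 90 mm across and 19 mm high. Leave it.

How it is judged:
On the way, in this order (a step that is already met when the one before it is completed fails the run):
1. the larger board lies flat and home in the corner, touching both fences, while the test arm is still up (x of board_insert in the frame of corner_home above -0.0025 m and y of board_insert in the frame of corner_home above -0.0025 m and distance between board_insert and corner_home below 0.004 m and angle between the x axis of board_insert and the x axis of corner_home, either way round below 0.03 rad and value of joint test_arm below 0.3 rad and angle between board_insert's own z axis and vertical below 0.05 rad), for 0.2 s.
2. the test arm is pressed down on the board, which is still home (value of joint test_arm above 0.85 rad and distance between board_insert and corner_home below 0.004 m), for 0.2 s.
3. the start button is pressed down while the arm is held (value of joint start above 0.0045 m and value of joint test_arm above 0.85 rad), for 0.04 s.
At the end, for the whole second after the job is handed in: The larger board lies flat (tilt under 0.05 rad) in the fixture within 2.5 mm of both fences and within 0.03 rad of square, the test arm is held down by its catch (joint over 0.85), and the start button is back up (all of step 2 and x of board_insert in the frame of corner_home above -0.0025 m and y of board_insert in the frame of corner_home above -0.0025 m and angle between the x axis of board_insert and the x axis of corner_home, either way round below 0.03 rad and value of joint start below 0.0015 m and angle between board_insert's own z axis and vertical below 0.05 rad); the robot touches nothing.
It fails at once if another thing on the bench was moved by more than 30 mm (distance of any of small_board_insert, pliers, screwdriver, spare_insert, tape from where it was at the start of the episode above 0.03 m).
It also fails if it takes over 61 s, if anything falls off the work surface, if the arm or the gripper's body presses on something with over 40 N, if the wrist force passes 120 N, or if a joint passes its speed limit or range.

## Working session

There is one attempt and no reset: what is moved stays moved. The work goes in short steps, Python scripts to look and compute and a tool call to move; the robot and the scene stay as the last step left them, time stands still between calls to the robot, and variables do not carry over. Pictures are saved under pics/ and viewed, and the job is handed in when it is done.

Besides the shell and the picture viewer there is one more tool, called after "Call:" as name([rows], argument=value, ...), one row to a line, values as JSON. drive_tool: Moves the arm, as the interface text tells. Its arguments: {"type":"object","properties":{"moves":{"type":"array"},"squeeze":{"type":"number"}},"required":["moves"]}

```bash
ls; mkdir -p pics
python3 - <<'E'
from workcell import readout, cams, env, finder
import cv2
s=readout.get_state(); print(s)
for n in ("side","top","wrist"):
    im=cams.read_camera(n); cv2.imwrite(f"pics/{n}0.png",im); print(n,cams.camera_params(n))
    for t in ("board_insert","board_pads","lever_handle","lever_hinge","start_top","small_board_insert","pliers","tape","spare_insert","screwdriver"):
        if n=="wrist" and t not in("board_insert","board_pads"): continue
        r=finder.regions_of(n,t); print(n,t,[(round(d["conf"],2),[round(float(v),1) for v in d["point"]],int(d["pixels"].sum())) for d in r][:3])
print(readout.get_state()["clock"])
E
```

```text
pics
{'clock': 0.0, 'joint_pos': array([9.78410668e-01, 3.14001549e-01, 4.49628330e-02, 1.30362884e+00,
       2.29379639e-05, 1.43119327e+00]), 'qvel': array([ 1.73413686e-04,  3.22592894e-04, -2.39728095e-05,  1.74590235e-03,
        3.32716064e-04, -2.44404515e-04]), 'tau': array([-3.48717103e-04, -4.80632186e+01,  2.98529935e+01,  1.95968914e-02,
       -1.43892053e-04,  1.13758270e-05]), 'tcp_pos': array([0.25124975, 0.51661269, 0.23040164]), 'orientation': array([ 0.68881872,  0.15810395,  0.6893074 , -0.15933367]), 'wrist_force': array([-0.16750911, -0.32691464, -0.24410621]), 'ft_torque': array([-0.01523413,  0.03193143,  0.02864032]), 'finger_gap': 0.0856036979504714}
side {'mtx': array([[447.66127097,   0.        , 253.39176926],
       [  0.        , 447.66127097, 197.38727309],
       [  0.        ,   0.        ,   1.        ]]), 'R': array([[-0.96081275, -0.27651091, -0.01950828],
       [-0.17124633,  0.64743601, -0.74263134],
       [ 0.21797603, -0.71018894, -0.66941625]]), 't': array([0.55364041, 0.18263496, 1.54370271])}
side board_insert [(0.82, [221.8, 261.8], 855
[... 1314 characters left out ...]
)]
top tape [(0.9, [386.2, 141.2], 459)]
top spare_insert [(0.81, [269.6, 129.9], 249)]
top screwdriver [(0.72, [224.0, 142.0], 247)]
wrist {'mtx': array([[313.30915804,   0.        , 261.22256234],
       [  0.        , 313.30915804, 190.09461748],
       [  0.        ,   0.        ,   1.        ]]), 'mount': array([[-9.23947758e-05, -3.19905446e-01,  9.47449469e-01,
        -1.43019587e-01],
       [ 9.99999955e-01,  2.40019877e-04,  1.78561963e-04,
         7.37485943e-04],
       [-2.84529650e-04,  9.47449443e-01,  3.19905410e-01,
        -8.22614141e-02],
       [ 0.00000000e+00,  0.00000000e+00,  0.00000000e+00,
         1.00000000e+00]])}
wrist board_insert []
wrist board_pads []
1.25
```

Run:
```python
import cv2
im=cv2.imread("pics/top0.png"); cv2.imwrite("pics/topz.png",cv2.resize(im[105:295,90:440],None,fx=2.28,fy=2.28,interpolation=cv2.INTER_CUBIC))
im=cv2.imread("pics/side0.png"); cv2.imwrite("pics/sidez.png",cv2.resize(im[120:350,110:370],None,fx=2.6,fy=2.6,interpolation=cv2.INTER_CUBIC))
```

```text
(no output)
```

View pics/topz.png

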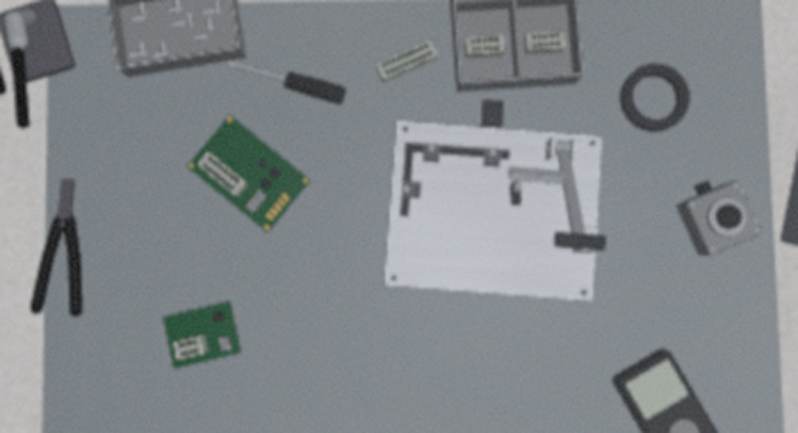

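View pics/sidez.png

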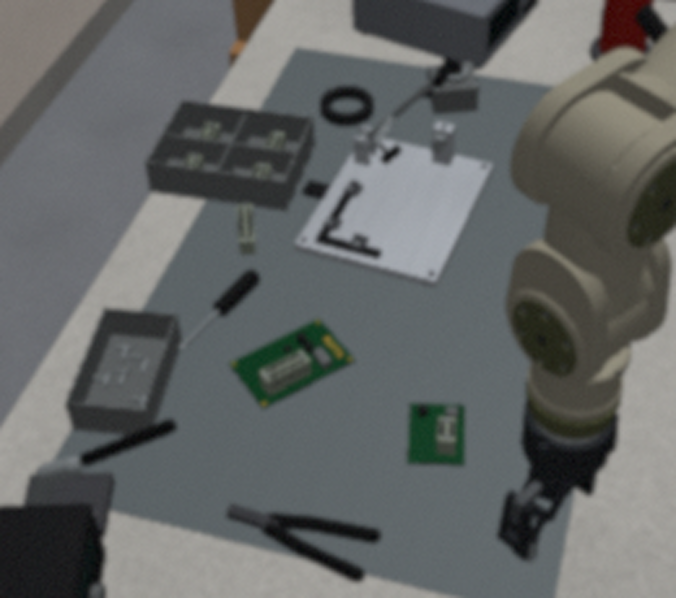

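View pics/wrist0.png

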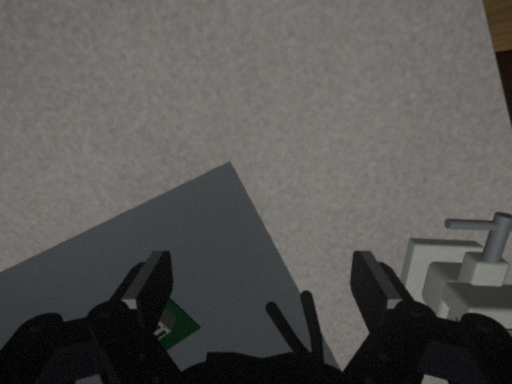

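The top picture shows the larger board at about (198,182) px, with its pads towards the lower right. The fixture plate sits around (307,197), with its fence corner at the upper left. The start box is around (408,200), and the handle, arm up, is at (340,210). Next I'll measure these accurately.

```bash
cat > h.py <<'E'
import numpy as np, cv2
from scipy.spatial.transform import Rotation as Ro
from workcell import readout, cams, env, finder
P={n:cams.camera_params(n) for n in("side","top","wrist")}
def Rq(q): return Ro.from_quat([q[1],q[2],q[3],q[0]]).as_matrix()
def pose(s=None):
    s=s or readout.get_state(); return np.array(s["tcp_pos"]),Rq(s["orientation"])
def extr(n,ps=None):
    p=P[n]
    if n!="wrist": return p["R"],p["t"]
    tp,R=ps; M=p["mount"]; Rc=R@M[:3,:3]; c=tp+R@M[:3,3]
    return Rc.T,-Rc.T@c
def w2p(n,X,ps=None):
    R,t=extr(n,ps); X=np.atleast_2d(X); c=X@R.T+t; u=c@P[n]["mtx"].T; return u[:,:2]/u[:,2:]
def p2w(n,uv,z,ps=None):
    R,t=extr(n,ps); uv=np.atleast_2d(uv).astype(float)
    d=np.c_[uv,np.ones(len(uv))]@np.linalg.inv(P[n]["mtx"]).T@R; o=-R.T@t
    return o+d*((z-o[2])/d[:,2])[:,None]
def yawm(a): return np.array([[np.cos(a),-np.sin(a),0],[np.sin(a),np.cos(a),0],[0,0,1]])
E
python3 - <<'E'
from h import *
im=cv2.imread("pics/top0.png")
hsv=cv2.cvtColor(im,cv2.COLOR_BGR2HSV)
m=cv2.inRange(hsv,(40,80,40),(85,255,255))
c=sorted(cv2.findContours(m,0,2)[0],key=cv2.contourArea)[::-1][:2]
for k in c:
    w=p2w("top",k[:,0],0.004)[:,:2]; r=cv2.minAreaRect((w*1000).astype(np.float32)); print("green",r, cv2.boxPoints(r).round(1).tolist())
# plate
g=cv2.cvtColor(im,cv2.COLOR_BGR2GRAY); b=cv2.inRange(im,(160,160,160),(255,255,255)); b[:, :255]=0; b[:,360:]=0;b[:150]=0;b[240:]=0
b=cv2.morphologyEx(b,cv2.MORPH_OPEN,np.ones((3,3)))
c=max(cv2.findContours(b,0,2)[0],key=cv2.contourArea); print(cv2.contourArea(c))
r=cv2.minAreaRect((p2w("top",c[:,0],0.018)[:,:2]*1000).astype(np.float32)); print("plate",r,cv2.boxPoints(r).round(1).tolist())
print(g[195,250:265],g[195,345:360])
print("pads/handle",p2w("top",[[340,210.5]],0.212), "start",p2w("top",[[90+728/2.28,105+216/2.28]],0.068))
tp,R=pose(); print(R.round(3))
E
```

```text
green ((630.01416015625, 212.04037475585938), (134.33090209960938, 85.16714477539062), 49.414913177490234) [[554.0, 188.6999969482422], [618.7000122070312, 133.3000030517578], [706.0999755859375, 235.3000030517578], [641.4000244140625, 290.79998779296875]]
green ((419.701171875, 273.0874938964844), (65.18341827392578, 85.7605209350586), 12.414714813232422) [[378.70001220703125, 308.0], [397.1000061035156, 224.1999969482422], [460.70001220703125, 238.1999969482422], [442.29998779296875, 322.0]]
5178.5
plate ((573.5059204101562, -109.71891784667969), (268.8180847167969, 215.36373901367188), 84.5649185180664) [[453.6000061035156, -233.3000030517578], [668.0, -253.6999969482422], [693.4000244140625, 13.899999618530273], [479.0, 34.29999923706055]]
[135 133 136 136 135 136 134 135 134 134 147 174 189 192 185] [183 187 187 189 190 189 184 153 135 134 135 136 138 139 137]
pads/handle [[ 0.5247316 -0.1737974  0.212    ]] start [[ 0.5566749  -0.39833945  0.068     ]]
[[ 0.     0.437  0.899]
 [ 0.     0.899 -0.437]
 [-1.     0.     0.   ]]
```

Call:
drive_tool([
  [[0.02,-0.01,0.06,-0.18,0,0,0],[0.03,-0.02,0.12,-0.36,0,0,0],[0.05,-0.03,0.18,-0.54,0,0,0],[0.06,-0.045,0.24,-0.72,0,0,0],[0.07,-0.055,0.3,-0.9,0,0,0]],
])

```text
clock: 1.88
tcp_pos: [0.4851, 0.3451, 0.1638]
orientation: [0.69, -0.153, 0.69, 0.153]
wrist_force: [1.3, 1.6, 0.0]
finger_gap: 0.0853
```

```bash
cat >> h.py <<'E'
def to(target,yaw):
    """tool-frame shift & rotvec to reach tcp target with tool down and tool y at yaw (deg)"""
    s=readout.get_state(); tp,R=pose(s); a=np.deg2rad(yaw)
    y=np.array([np.cos(a),np.sin(a),0]); x=np.array([0,0,-1.]); G=np.c_[x,y,np.cross(x,y)]
    d=R.T@(np.array(target)-tp); rv=Ro.from_matrix(R.T@G).as_rotvec()
    print("clk",round(s["clock"],2),"tcp",tp.round(4),"yawy",round(np.degrees(np.arctan2(R[1,1],R[0,1])),2),"q",s["joint_pos"].round(2),"F",s["wrist_force"].round(1),"gap",round(s["finger_gap"],4))
    print("  -> d",d.round(4),"rv",rv.round(4))
E
python3 -c "
from h import *
to((0.6276,0.243,0.13),139.4)"
```

```text
clk 1.88 tcp [0.4851 0.3451 0.1638] yawy 114.96 q [ 0.48  0.38 -0.03  1.17  0.    0.05] F [1.3 1.6 0. ] gap 0.0853
  -> d [ 0.0338 -0.1527  0.0861] rv [-4.265e-01  2.000e-04 -1.000e-04]
```

Call:
drive_tool([
  [[0.01,-0.05,0.03,-0.17,0,0,0],[0.02,-0.1,0.06,-0.32,0,0,0],[0.034,-0.153,0.086,-0.4265,0,0,0],[0.034,-0.153,0.086,-0.4265,0,0,0],[0.034,-0.153,0.086,-0.4265,0,0,0]],
])

```text
clock: 2.5
tcp_pos: [0.6273, 0.2425, 0.1293]
orientation: [0.642, -0.295, 0.643, 0.295]
wrist_force: [0.9, 0.0, 0.1]
finger_gap: 0.0851
```

Run:
```python
from h import *
to((0.6276,0.243,0.05),139.4)
ps=pose(); im=cams.read_camera("wrist"); cv2.imwrite("pics/w1.png",im)
np.savez("w1.npz",tp=ps[0],R=ps[1])
r=finder.regions_of("wrist","board_insert"); print([(d["conf"],d["point"]) for d in r])
hsv=cv2.cvtColor(im,cv2.COLOR_BGR2HSV)
m=cv2.inRange(hsv,(40,80,25),(85,255,255))
c=max(cv2.findContours(m,0,2)[0],key=cv2.contourArea)
w=p2w("wrist",c[:,0],0.004,ps)[:,:2]; r=cv2.minAreaRect((w*1000).astype(np.float32)); print(r,cv2.boxPoints(r))
```

```text
clk 2.5 tcp [0.6273 0.2425 0.1293] yawy 139.33 q [ 0.25  0.55  0.15  1.18  0.   -0.61] F [0.9 0.  0.1] gap 0.0851
  -> d [0.0793 0.     0.0006] rv [-0.0013 -0.0006 -0.0012]
[(0.64, [237.3, 145.9])]
((627.8040161132812, 212.08401489257812), (139.1891326904297, 89.37382507324219), 49.97735595703125) [[548.8276  187.52689]
 [617.2692  130.05145]
 [706.78046 236.64114]
 [638.3388  294.11658]]
```

View pics/w1.png

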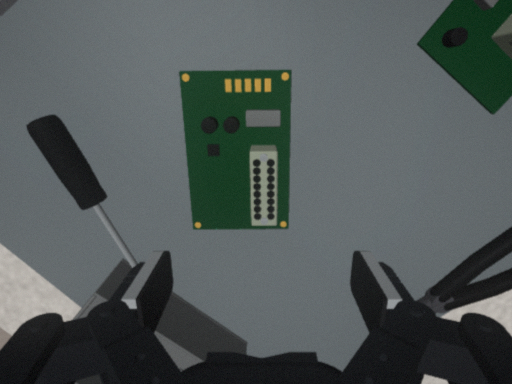

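Run:
```python
from h import *
f=np.load("w1.npz"); ps=(f["tp"],f["R"])
Y=yawm(np.deg2rad(-40.02))
ins=np.array([.6251,.2431,0])
im=cv2.imread("pics/w1.png")
def box(cx,sx,sy,z): return [ins+Y@np.array([cx[0]+a*sx/2,cx[1]+b*sy/2,z]) for a,b in((-1,-1),(1,-1),(1,1),(-1,1))]
for B in (box((0,0),.022,.064,.032),box((.022,-.022),.09,.14,.004)):
    cv2.polylines(im,[np.int32(w2p("wrist",np.array(B),ps)*16)],True,(0,0,255),1,cv2.LINE_AA,4)
cv2.imwrite("pics/w1o.png",cv2.resize(im[50:250,150:320],None,fx=3,fy=3))
to((.6251,.2431,.008),139.98)
```

```text
clk 2.6 tcp [0.6268 0.2436 0.1302] yawy 139.45 q [ 0.25  0.54  0.15  1.18  0.   -0.61] F [-0.5  0.2  0.4] gap 0.0854
  -> d [ 0.1222  0.0009 -0.0016] rv [-0.0092  0.0004 -0.0003]
```

View pics/w1o.png

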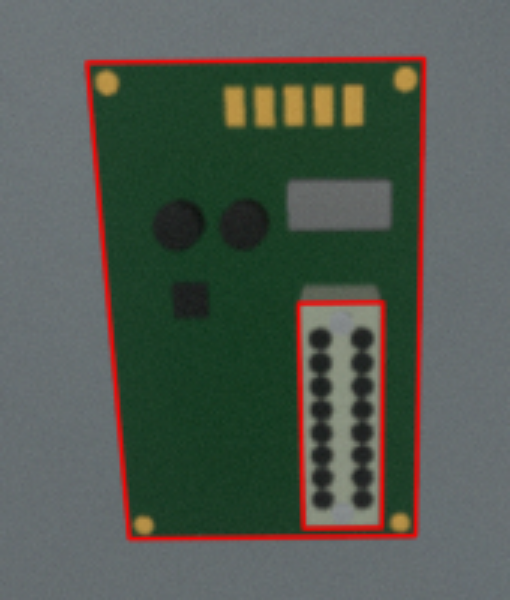

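Call:
drive_tool([
  [[0.055,0.001,-0.0016,-0.0092,0,0,0],[0.1,0.001,-0.0016,-0.0092,0,0,0],[0.124,0.001,-0.0016,-0.0092,0,0,0],[0.124,0.001,-0.0016,-0.0092,0,0,0],[0.124,0.001,-0.0016,-0.0092,0,0,120]],
], squeeze=60)

```text
clock: 3.22
tcp_pos: [0.6256, 0.2443, 0.0081]
orientation: [0.642, -0.299, 0.64, 0.299]
wrist_force: [0.2, -0.1, -0.2]
finger_gap: 0.0698
```

Call:
drive_tool([
  [[0,0,0,0,0,0,255],[0,0,0,0,0,0,255],[0,0,0,0,0,0,255],[0,0,0,0,0,0,255],[0,0,0,0,0,0,255]],
], squeeze=60)

```text
clock: 3.85
tcp_pos: [0.6266, 0.2445, 0.0095]
orientation: [0.643, -0.299, 0.639, 0.299]
wrist_force: [-0.1, 0.2, 6.3]
finger_gap: 0.0209
```

```bash
python3 -c "
from h import *
to((.6251,.2431,.11),139.98)
cv2.imwrite('pics/w2.png',cams.read_camera('wrist'))"
```

```text
clk 3.85 tcp [0.6266 0.2445 0.0095] yawy 140.05 q [ 0.25  0.63 -0.02  0.92  0.   -0.62] F [-0.1  0.2  6.3] gap 0.0209
  -> d [-0.1005  0.     -0.0016] rv [0.0012 0.0045 0.0024]
```

View pics/w2.png

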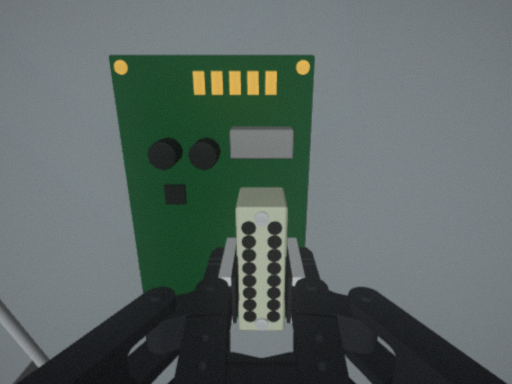

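The insert is gripped with a gap of 21 mm, and the board is still flat. Now I'll lift it and carry it to the fixture.

Call:
drive_tool([
  [[-0.04,0,0,0,0,0,255],[-0.09,0,0,0,0,0,255],[-0.09,0.0,0,0,0,0,255],[-0.09,0,-0.05,-0.12,0,0,255],[-0.09,-0.01,-0.1,-0.26,0,0,255]],
])

```text
clock: 4.53
tcp_pos: [0.5677, 0.1608, 0.0975]
orientation: [0.596, -0.381, 0.594, 0.382]
wrist_force: [1.3, -0.4, -0.6]
finger_gap: 0.0209
```

Run:
```python
from h import *
to((.49,-.048,.1),174.57)
ps=pose(); im=cams.read_camera("wrist"); cv2.imwrite('pics/w3.png',im)
np.savez("w3.npz",tp=ps[0],R=ps[1])
hsv=cv2.cvtColor(im,cv2.COLOR_BGR2HSV)
m=cv2.inRange(hsv,(40,80,25),(85,255,255))
c=max(cv2.findContours(m,0,2)[0],key=cv2.contourArea)
# board top in tool frame: assume plane height tcp-? ; print pad-side edge
for zz in (0.004,0.006,0.008):
    w=p2w("wrist",c[:,0],ps[0][2]-zz,ps); t=(w-ps[0])@ps[1]
    r=cv2.minAreaRect((t[:,1:]*1000).astype(np.float32)); print(zz,r)
```

```text
clk 4.53 tcp [0.5677 0.1608 0.0975] yawy 155.3 q [ 0.14  0.41 -0.15  1.01  0.   -1.  ] F [ 1.3 -0.4 -0.6] gap 0.0209
  -> d [-0.003  -0.0167 -0.2222] rv [-0.3364  0.002   0.0017]
0.004 ((-21.77785301208496, -31.75887680053711), (123.55166625976562, 88.6149673461914), 89.99195861816406)
0.006 ((-22.074533462524414, -31.081317901611328), (125.23457336425781, 89.82201385498047), 89.99195861816406)
0.008 ((-22.37118148803711, -30.403743743896484), (126.9175033569336, 91.02899932861328), 89.99200439453125)
```

View pics/w3.png

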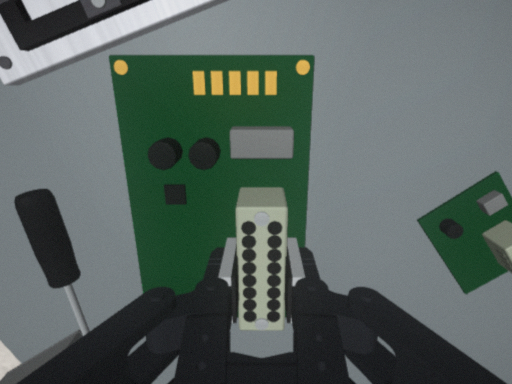

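Call:
drive_tool([
  [[0.0,-0.004,-0.06,-0.13,0,0,255],[0.0,-0.008,-0.12,-0.25,0,0,255],[0.0,-0.013,-0.18,-0.336,0,0,255],[0.005,-0.017,-0.222,-0.336,0,0,255],[0.01,-0.017,-0.222,-0.336,0,0,255]],
])

```text
clock: 5.2
tcp_pos: [0.4843, -0.0556, 0.0866]
orientation: [0.522, -0.474, 0.526, 0.475]
wrist_force: [0.9, 0.4, -0.6]
finger_gap: 0.0211
```

Run:
```python
from h import *
to((.4877,-.0462,.04),174.57)
ps=pose(); im=cams.read_camera("wrist"); cv2.imwrite('pics/w4.png',im)
np.savez("w4.npz",tp=ps[0],R=ps[1])
cv2.imwrite('pics/t4.png',cams.read_camera("top"))
t=cv2.imread('pics/t4.png'); cv2.imwrite('pics/t4z.png',cv2.resize(t[140:250,240:380],None,fx=5,fy=5,interpolation=cv2.INTER_CUBIC))
```

```text
clk 5.2 tcp [ 0.4843 -0.0556  0.0866] yawy 174.29 q [-0.28  0.25 -0.42  0.91 -0.   -1.75] F [ 0.9  0.4 -0.6] gap 0.0211
  -> d [ 0.0466 -0.0027  0.0098] rv [-0.005  -0.0031 -0.0055]
```

View pics/w4.png

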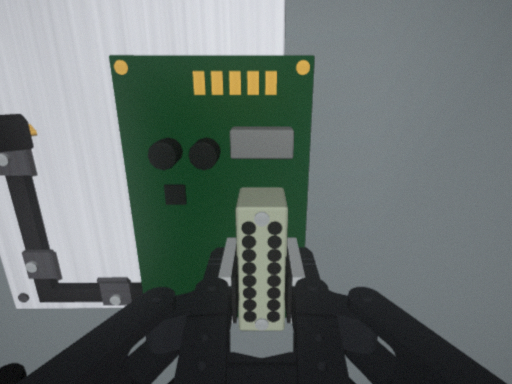

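View pics/t4z.png

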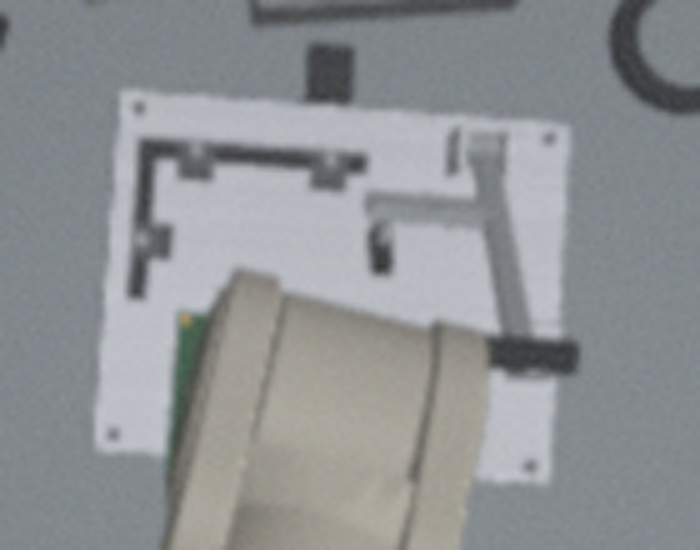

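Run:
```python
from h import *
im=cv2.imread('pics/w4.png'); cv2.imwrite('pics/w4z.png',cv2.resize(im[100:320,0:160],None,fx=3.6,fy=3.6)[:792] if 0 else cv2.resize(im[105:315,0:200],None,fx=2.8,fy=2.8))
f=np.load("w4.npz"); ps=(f["tp"],f["R"])
# overlay predicted fixture
H=np.array([.5799,-.048,0]); Y=yawm(np.deg2rad(-5.43))
def F(x,y,z): return H+Y@np.array([x,y,z])
L=[ [F(-.108,-.197,.018),F(.107,-.197,.018),F(.107,.073,.018),F(-.108,.073,.018)],
    [F(.067,.048,.026),F(.067,-.077,.026),F(.079,-.077,.026),F(.079,.060,.026),F(-.018,.060,.026),F(-.018,.048,.026)]]
for B in L: cv2.polylines(im,[np.int32(w2p("wrist",np.array(B),ps)*16)],True,(0,0,255),1,cv2.LINE_AA,4)
cv2.imwrite('pics/w4o.png',cv2.resize(im[100:320,0:300],None,fx=2.6,fy=2.6))
t=cv2.imread('pics/t4.png')
for B in L: cv2.polylines(t,[np.int32(w2p("top",np.array(B))*16)],True,(0,0,255),1,cv2.LINE_AA,4)
cv2.imwrite('pics/t4o.png',cv2.resize(t[140:250,240:380],None,fx=5,fy=5,interpolation=cv2.INTER_CUBIC))
```

```text
(no output)
```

View pics/w4o.png

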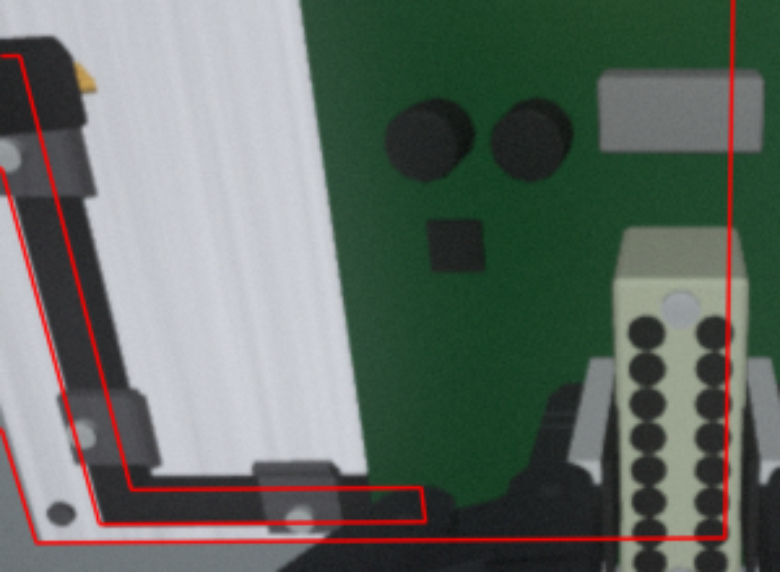

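View pics/t4o.png

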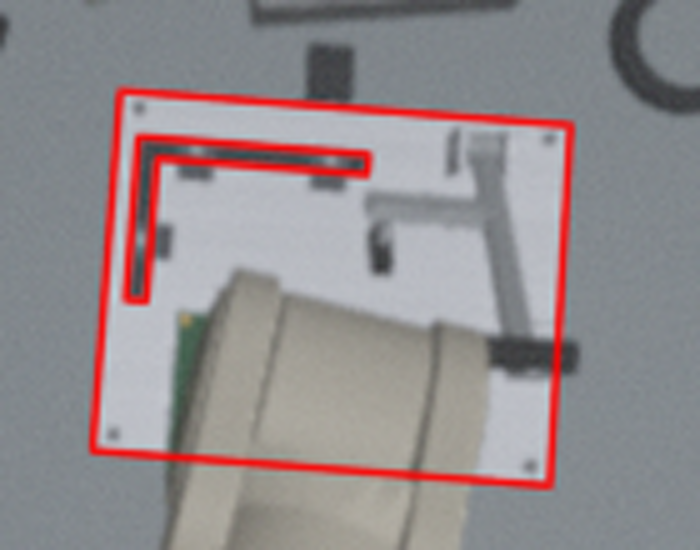

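Run:
```python
from h import *
to((.4877,-.0485,.034),174.57)
```

```text
clk 5.3 tcp [ 0.4849 -0.0533  0.0864] yawy 174.51 q [-0.27  0.25 -0.42  0.91 -0.   -1.75] F [-0.2  0.3 -0.9] gap 0.0211
  -> d [ 0.0523 -0.0026  0.0051] rv [-0.0011 -0.0022 -0.006 ]
```

Call:
drive_tool([
  [[0.02,-0.0026,0.005,-0.001,-0.002,-0.006,255],[0.04,-0.0026,0.005,-0.001,-0.002,-0.006,255],[0.052,-0.0026,0.005,-0.001,-0.002,-0.006,255],[0.056,-0.0026,0.005,-0.001,-0.002,-0.006,255],[0.057,-0.0026,0.005,-0.001,-0.002,-0.006,255]],
])

```text
clock: 5.92
tcp_pos: [0.4879, -0.0483, 0.0294]
orientation: [0.523, -0.476, 0.523, 0.476]
wrist_force: [-0.2, -0.1, -0.3]
finger_gap: 0.0209
```

Run:
```python
from h import *
to((.4877,-.0485,.0275),174.57)
im=cams.read_camera("side"); cv2.imwrite('pics/s5.png',cv2.resize(im[150:260,170:330],None,fx=5,fy=5,interpolation=cv2.INTER_CUBIC))
```

```text
clk 5.92 tcp [ 0.4879 -0.0483  0.0294] yawy 174.6 q [-0.26  0.31 -0.49  0.77 -0.   -1.74] F [-0.2 -0.1 -0.3] gap 0.0209
  -> d [ 0.0019  0.0002 -0.0002] rv [ 0.0005 -0.0002  0.    ]
```

View pics/s5.png

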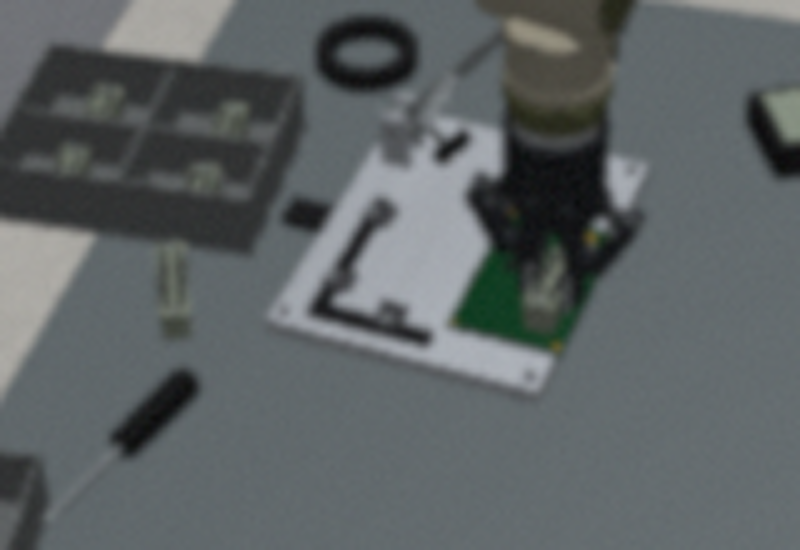

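Call:
drive_tool([
  [[0.0015,0,0,0,0,0,255],[0.0015,-0.02,0,0,0,0,255],[0.0015,-0.042,0,0,0,0,255],[0.0015,-0.064,0,0,0,0,255],[0.0015,-0.072,0,0,0,0,255]],
])

```text
clock: 6.6
tcp_pos: [0.5613, -0.0557, 0.0286]
orientation: [0.523, -0.477, 0.523, 0.475]
wrist_force: [0.6, 0.2, -1.5]
finger_gap: 0.021
```

Call:
drive_tool([
  [[0,-0.005,0,0,0,0,255],[0.0,-0.01,0,0,0,0,255],[0,-0.015,0,0,0,0,255],[0,-0.016,0,0,0,0,255],[0,-0.016,0,0,0,0,255]],
])

```text
clock: 7.22
tcp_pos: [0.577, -0.0571, 0.0286]
orientation: [0.523, -0.476, 0.523, 0.475]
wrist_force: [-0.6, 0.9, -0.5]
finger_gap: 0.0209
```

```bash
cat >> h.py <<'E'
H=np.array([.5799,-.048,0]); YF=yawm(np.deg2rad(-5.43))
def fx():
    tp,R=pose(); off=R@np.array([0,0,-.0018]); e=YF.T@(tp+off-H); print("insert in fixture mm",(e*1000).round(2))
E
python3 - <<'E'
from h import *
to((.58,-.0485,.0275),174.57); fx()
im=cams.read_camera("wrist"); cv2.imwrite('pics/w6.png',im)
E
```

```text
clk 7.22 tcp [ 0.577  -0.0571  0.0286] yawy 174.58 q [-0.24  0.46 -0.26  0.85 -0.   -1.71] F [-0.6  0.9 -0.5] gap 0.0209
  -> d [ 0.0011 -0.0022  0.0088] rv [ 0.0002 -0.0005  0.0019]
insert in fixture mm [ -2.03 -11.14  28.58]
```

View pics/w6.png

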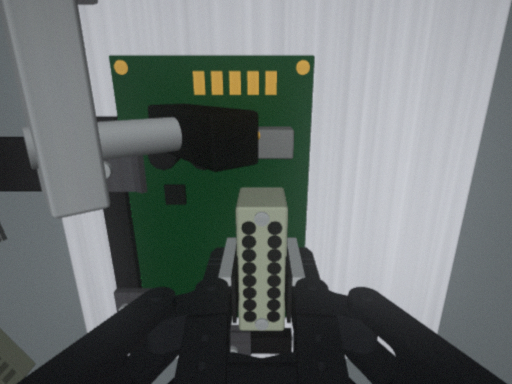

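Call:
drive_tool([
  [[0.0005,0,0.003,0,0,0,255],[0.0005,0,0.006,0,0,0,255],[0.0005,0,0.009,0,0,0,255],[0.0005,0,0.0105,0,0,0,255],[0.0005,0,0.0115,0,0,0,255]],
])

```text
clock: 7.9
tcp_pos: [0.578, -0.0456, 0.0281]
orientation: [0.523, -0.477, 0.523, 0.475]
wrist_force: [-1.1, -1.7, 0.3]
finger_gap: 0.0208
```

Run:
```python
from h import *
to((.58,-.0485,.0275),174.57); fx()
```

```text
clk 7.9 tcp [ 0.578  -0.0456  0.0281] yawy 174.59 q [-0.22  0.46 -0.26  0.85 -0.   -1.69] F [-1.1 -1.7  0.3] gap 0.0208
  -> d [ 0.0006 -0.0022 -0.0027] rv [ 0.0003 -0.0009  0.0019]
insert in fixture mm [-2.07  0.38 28.11]
```

Call:
drive_tool([
  [[0.0005,-0.001,0.001,0,0,0,255],[0.0005,-0.002,0.001,0,0,0,255],[0.0005,-0.003,0.001,0,0,0,255],[0.0005,-0.0035,0.001,0,0,0,255],[0.0005,-0.0035,0.001,0,0,0,255]],
])

```text
clock: 8.52
tcp_pos: [0.5785, -0.0457, 0.0277]
orientation: [0.522, -0.475, 0.525, 0.476]
wrist_force: [-10.1, -3.7, 6.7]
finger_gap: 0.0206
```

Run:
```python
from h import *
to((.58,-.0485,.0275),174.57); fx()
```

```text
clk 8.53 tcp [ 0.5785 -0.0457  0.0277] yawy 174.54 q [-0.22  0.46 -0.26  0.85 -0.   -1.69] F [-10.1  -3.7   6.7] gap 0.0206
  -> d [ 0.0002 -0.0017 -0.0026] rv [-0.0005 -0.0029 -0.0035]
insert in fixture mm [-1.6   0.35 27.69]
```

Call:
drive_tool([
  [[-0.0005,-0.001,0.001,0,0,0,255],[-0.0005,-0.0015,0.002,0,0,0,255],[-0.0005,-0.0015,0.0025,0,0,0,255],[-0.0005,-0.0015,0.0025,0,0,0,255],[-0.0005,-0.0015,0.0025,0,0,0,255]],
])

```text
clock: 9.15
tcp_pos: [0.5785, -0.0455, 0.0282]
orientation: [0.52, -0.475, 0.527, 0.475]
wrist_force: [-6.5, -8.5, 3.7]
finger_gap: 0.0212
```

Run:
```python
from h import *
to((.58,-.0485,.0275),174.57); fx(); print(readout.get_state()["ft_torque"].round(2))
ps=pose(); im=cams.read_camera("wrist"); cv2.imwrite('pics/w7.png',im); np.savez("w7.npz",tp=ps[0],R=ps[1])
im=cams.read_camera("side"); cv2.imwrite('pics/s7.png',cv2.resize(im[150:260,170:330],None,fx=5,fy=5,interpolation=cv2.INTER_CUBIC))
```

```text
clk 9.15 tcp [ 0.5785 -0.0455  0.0282] yawy 174.46 q [-0.21  0.47 -0.25  0.86 -0.01 -1.69] F [-6.5 -8.5  3.7] gap 0.0212
  -> d [ 0.0007 -0.0018 -0.0028] rv [-0.0019 -0.0076 -0.0064]
insert in fixture mm [-1.62  0.51 28.25]
[-1.63  1.17  0.23]
```

View pics/w7.png

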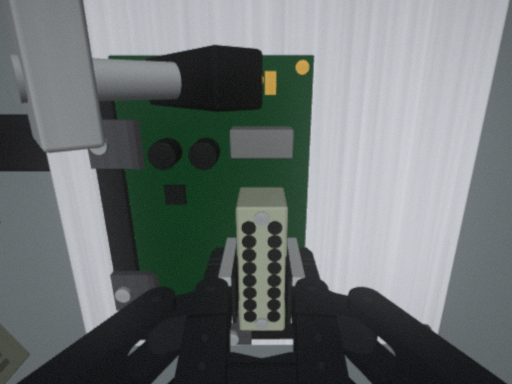

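View pics/s7.png

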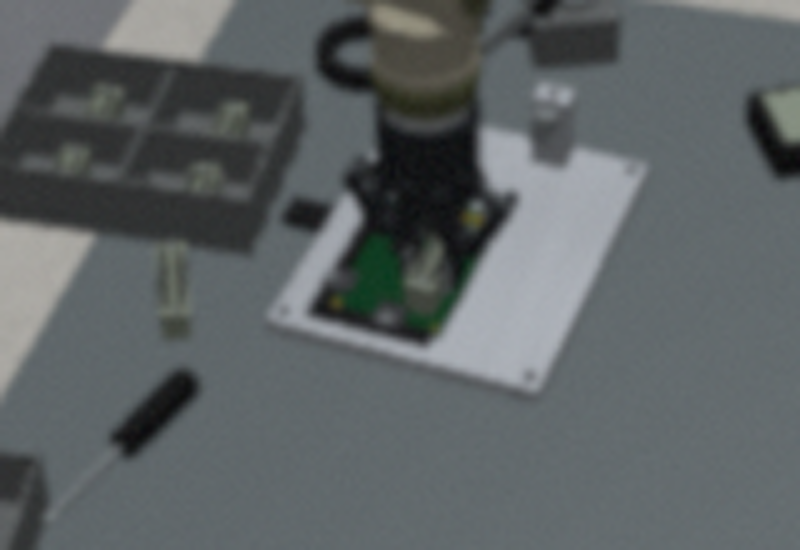

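Call:
drive_tool([
  [[-0.0005,0,0,0,0,0,130],[-0.0005,0,0,0,0,0,130],[-0.001,0,0,0,0,0,130],[-0.03,0,0,0,0,0,130],[-0.08,0,0,0,0,0,130]],
])

```text
clock: 9.88
tcp_pos: [0.5776, -0.0444, 0.1071]
orientation: [0.519, -0.474, 0.528, 0.477]
wrist_force: [0.7, -0.7, -0.1]
finger_gap: 0.0416
```

Run:
```python
from h import *
to((.5,-.0485,.12),174.57); print(readout.get_state()["ft_torque"].round(2))
ps=pose(); im=cams.read_camera("wrist"); cv2.imwrite('pics/w8.png',im); np.savez("w8.npz",tp=ps[0],R=ps[1])
```

```text
clk 9.88 tcp [ 0.5776 -0.0444  0.1071] yawy 174.48 q [-0.21  0.39 -0.15  1.04 -0.01 -1.69] F [ 0.7 -0.7 -0.1] gap 0.0416
  -> d [-0.012   0.077  -0.0117] rv [-0.0015 -0.0067 -0.0108]
[ 0.06 -0.12 -0.  ]
```

View pics/w8.png

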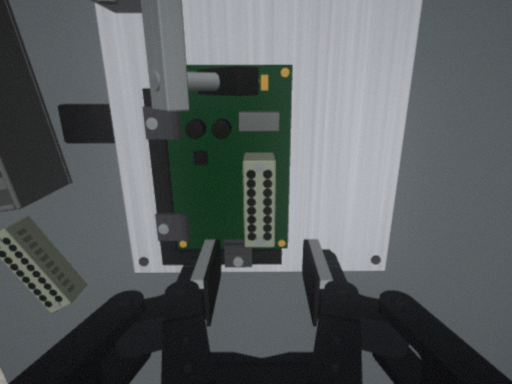

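Run:
```python
from h import *
im=cv2.imread("pics/w8.png"); cv2.imwrite("pics/w8z.png",cv2.resize(im[80:280,125:305],None,fx=3.3,fy=3.3,interpolation=cv2.INTER_CUBIC)[:,:])
f=np.load("w8.npz"); ps=(f["tp"],f["R"])
cv2.imwrite("pics/w8z.png",cv2.resize(im[100:275,130:300],None,fx=3.4,fy=3.4,interpolation=cv2.INTER_CUBIC))
hsv=cv2.cvtColor(im,cv2.COLOR_BGR2HSV)
m=cv2.inRange(hsv,(40,80,25),(85,255,255))
c=max(cv2.findContours(m,0,2)[0],key=cv2.contourArea)
w=p2w("wrist",c[:,0],0.022,ps); t=(w-H)@YF
r=cv2.minAreaRect((t[:,:2]*1000).astype(np.float32)); print("board in fixture est",r, cv2.boxPoints(r).round(1).tolist())
# plate rows
for x in(110,120,130,395,400,405): pass
g=cv2.cvtColor(im,cv2.COLOR_BGR2GRAY)
# plate front edge (right) and far edge(left) by gradient at several rows
L=[];Rr=[]
for row in range(120,260,10):
    a=g[row].astype(int); d=np.diff(cv2.GaussianBlur(g[row:row+1],(5,1),0)[0].astype(int))
    Rr.append((300+np.argmin(d[300:480]),row)); L.append((95+np.argmax(d[95:145]),row))
B=[]
for col in range(180,380,10):
    d=np.diff(g[240:300,col].astype(int)); B.append((col,240+np.argmin(d)))
for n,q in(("front x",Rr),("far x",L),("left y",B)):
    t=(p2w("wrist",q,0.018,ps)-H)@YF*1000; print(n,t[:,:2].round(1).tolist())
```

```text
board in fixture est ((21.071002960205078, -21.28807830810547), (89.577392578125, 139.7862091064453), 0.12578654289245605) [[-23.899999618530273, 48.5], [-23.600000381469727, -91.30000305175781], [66.0, -91.0999984741211], [65.69999694824219, 48.70000076293945]]
front x [[-108.6, -54.0], [-108.1, -46.7], [-108.4, -39.3], [-108.7, -31.8], [-108.2, -24.1], [-108.5, -16.2], [-108.1, -8.2], [-108.4, -0.0], [-108.7, 8.3], [-108.2, 16.9], [-108.5, 25.6], [-108.0, 34.5], [-37.8, 43.1], [-37.3, 52.4]]
far x [[105.5, -54.5], [105.9, -47.3], [105.5, -40.0], [105.9, -32.5], [105.5, -24.9], [105.1, -17.1], [105.5, -9.2], [105.9, -1.0], [105.5, 7.2], [105.8, 15.7], [105.4, 24.3], [105.0, 33.2], [105.4, 42.2], [105.8, 51.4]]
left y [[66.1, 72.8], [58.2, 80.8], [50.1, 89.0], [39.7, 56.6], [32.0, 72.1], [23.5, 72.2], [14.9, 72.2], [6.4, 72.3], [-2.1, 72.4], [-10.7, 72.4], [-18.8, 48.6], [-27.8, 72.6], [-36.4, 72.6], [-43.8, 47.8], [-54.5, 89.9], [-60.8, 52.6], [-70.3, 68.0], [-79.2, 72.0], [-87.8, 72.1], [-96.5, 72.1]]
```

View pics/w8z.png

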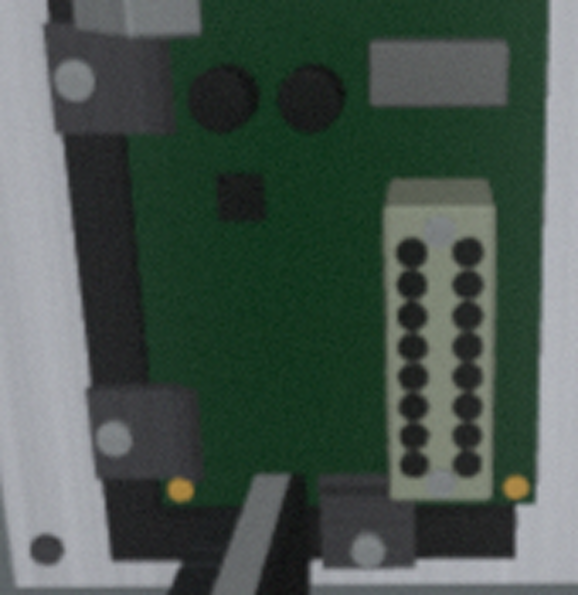

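Run:
```python
from h import *
im=cams.read_camera("top"); cv2.imwrite("pics/t9.png",im); cv2.imwrite("pics/t9z.png",cv2.resize(im[140:250,240:420],None,fx=4.4,fy=4.4,interpolation=cv2.INTER_CUBIC))
for t in("lever_handle","start_top","start"):
    r=finder.regions_of("top",t); print(t,[(round(d["conf"],2),d["point"]) for d in r])
im=cams.read_camera("side"); cv2.imwrite("pics/s9.png",im); cv2.imwrite("pics/s9z.png",cv2.resize(im[120:260,170:340],None,fx=4.2,fy=4.2,interpolation=cv2.INTER_CUBIC))
for t in("lever_handle","start_top"):
    r=finder.regions_of("side",t); print(t,[(round(d["conf"],2),d["point"]) for d in r])
```

```text
lever_handle [(0.94, [340.3, 196.5]), (0.17, [382.8, 138.5])]
start_top [(0.55, [409.0, 199.2])]
start []
lever_handle [(0.66, [278.3, 150.5])]
start_top []
```

View pics/t9z.png

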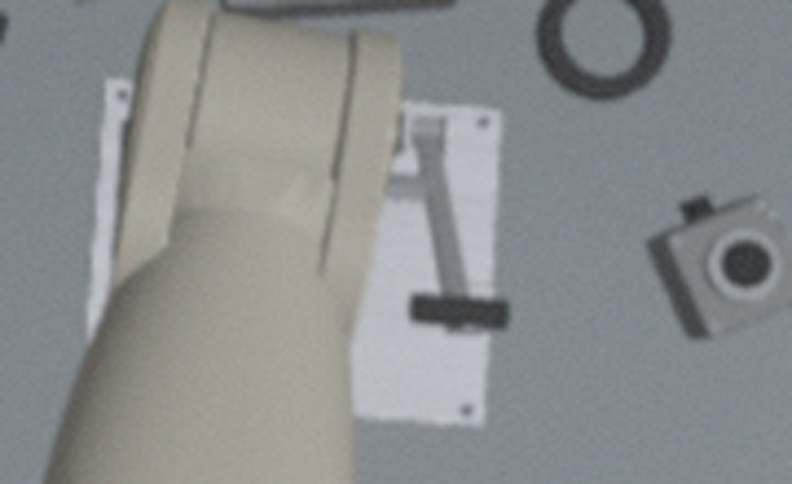

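View pics/s9z.png

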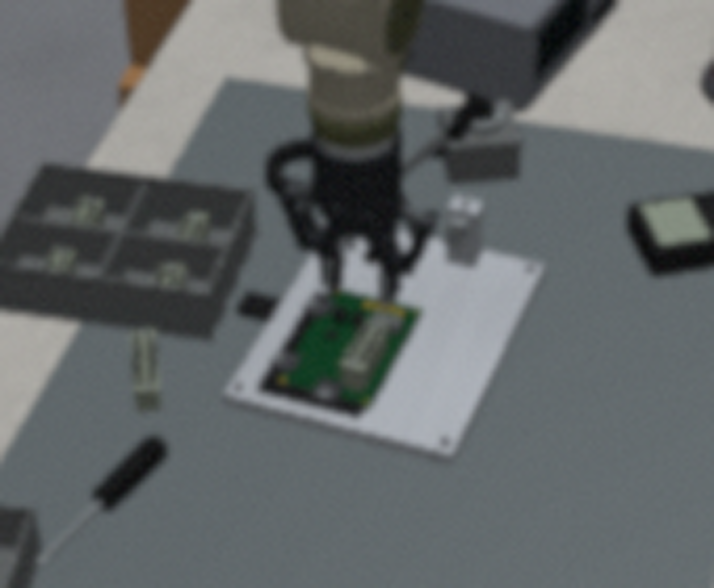

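Run:
```python
from h import *
def tri(a,b):
    M=[];
    A=[];bb=[]
    for n,uv in(("top",a),("side",b)):
        R,t=P[n]["R"],P[n]["t"]; K=P[n]["mtx"]; Pm=K@np.c_[R,t]
        for i in(0,1): r=Pm[i]-uv[i]*Pm[2]; A.append(r[:3]/np.linalg.norm(r[:3])); bb.append(-r[3]/np.linalg.norm(r[:3]))
    return np.linalg.lstsq(np.array(A),np.array(bb),rcond=None)[0]
X=tri((344.3,210.7),(283,146)); print("handle tri",X,"fixture",((X-H)@YF).round(4))
for z in(.212,):
    X=p2w("top",[[344.3,210.7]],z)[0]; print(X,((X-H)@YF).round(4))
X=p2w("top",[[337.5,169.5]],.062)[0]; print("hinge",X,((X-H)@YF).round(4))
B=p2w("top",[[409.5,200.0]],.068)[0];print("button",B)
to((.5,-.18,.25),174.57)
```

```text
handle tri [ 0.51803981 -0.18436032  0.21949731] fixture [-0.0487 -0.1416  0.2195]
[ 0.52403361 -0.18454794  0.212     ] [-0.0427 -0.1412  0.212 ]
hinge [ 0.64802286 -0.1976907   0.062     ] [ 0.082  -0.1426  0.062 ]
button [ 0.55591374 -0.39887763  0.068     ]
clk 10.28 tcp [ 0.5781 -0.0447  0.1068] yawy 174.47 q [-0.21  0.39 -0.15  1.03 -0.01 -1.69] F [-0.6 -0.6 -0.5] gap 0.0417
  -> d [-0.1416  0.066  -0.1432] rv [-0.0018 -0.0072 -0.009 ]
```

Call:
drive_tool([
  [[-0.055,0,0,0,0,0,200],[-0.115,0,0,0,0,0,255],[-0.153,0.01,-0.03,0,0,0,255],[-0.153,0.025,-0.085,0,0,-0.005,255],[-0.153,0.041,-0.14,-0.002,-0.007,-0.009,255]],
])

```text
clock: 10.9
tcp_pos: [0.5249, -0.18, 0.2607]
orientation: [0.523, -0.476, 0.523, 0.476]
wrist_force: [1.0, 0.2, -0.1]
finger_gap: 0.0002
```

Run:
```python
from h import *
to((.5237,-.1853,.235),174.57)
im=cams.read_camera("wrist"); cv2.imwrite("pics/w10.png",im)
im=cams.read_camera("side"); cv2.imwrite("pics/s10z.png",cv2.resize(im[80:220,200:370],None,fx=4.2,fy=4.2,interpolation=cv2.INTER_CUBIC))
```

```text
clk 10.9 tcp [ 0.5249 -0.18    0.2607] yawy 174.68 q [-0.47  0.27  0.06  1.36  0.   -1.95] F [ 1.   0.2 -0.1] gap 0.0002
  -> d [ 0.0257  0.0007 -0.0054] rv [ 0.002 -0.     0.   ]
```

View pics/w10.png

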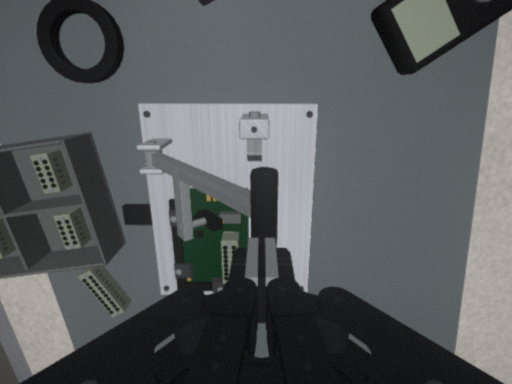

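View pics/s10z.png

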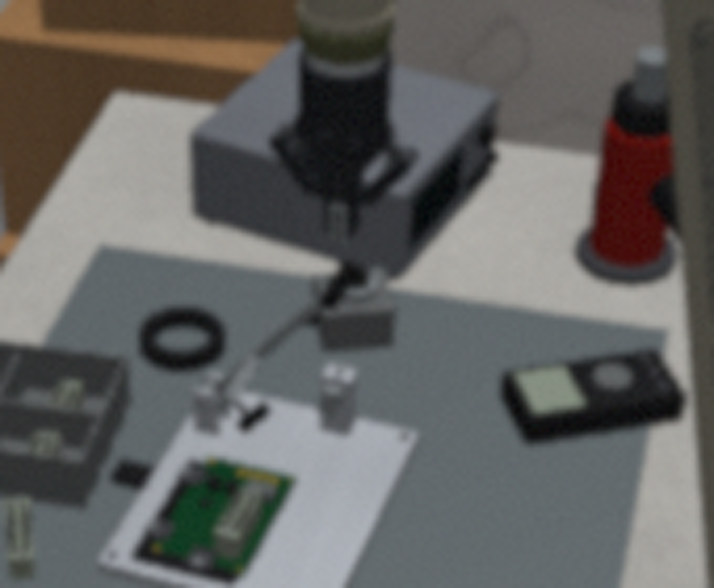

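Run:
```python
from h import *
ps=pose()
print(p2w("wrist",[[263,170]],.22,ps), w2p("wrist",[[.5237,-.1853,.222]],ps))
X=p2w("wrist",[[263,170]],.22,ps)[0]; print((X-H)@YF)
```

```text
[[ 0.51910028 -0.21591498  0.22      ]] [[260.55631448 218.40865414]]
[-0.04463716 -0.17291493  0.22      ]
```

Call:
drive_tool([
  [[0.02,0.001,-0.007,0,0,0,255],[0.036,0.002,-0.007,0,0,0,255],[0.052,0.016,-0.007,0,0,0,255],[0.067,0.029,-0.007,0,0,0,255],[0.084,0.041,-0.007,0,0,0,255]],
], squeeze=60)

```text
clock: 11.62
tcp_pos: [0.4785, -0.186, 0.1761]
orientation: [0.522, -0.473, 0.527, 0.475]
wrist_force: [-9.5, -1.2, 10.5]
finger_gap: -0.0003
```

Run:
```python
from h import *
tp,R=pose(); print("tip fix",((tp-H)@YF).round(4),readout.get_state()["wrist_force"])
im=cams.read_camera("wrist"); cv2.imwrite("pics/w11.png",im)
im=cams.read_camera("side"); cv2.imwrite("pics/s11z.png",cv2.resize(im[80:220,200:370],None,fx=4.2,fy=4.2,interpolation=cv2.INTER_CUBIC))
```

```text
tip fix [-0.0879 -0.1469  0.1761] [-9.51915814 -1.20498461 10.54086039]
```

View pics/w11.png

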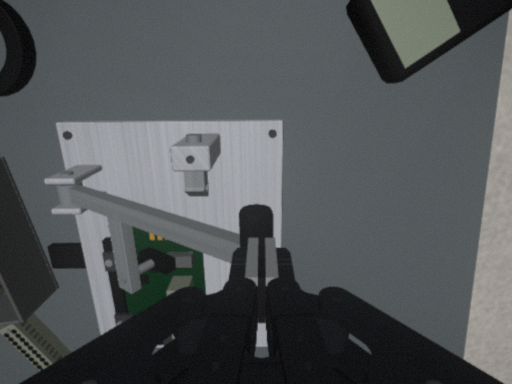

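View pics/s11z.png

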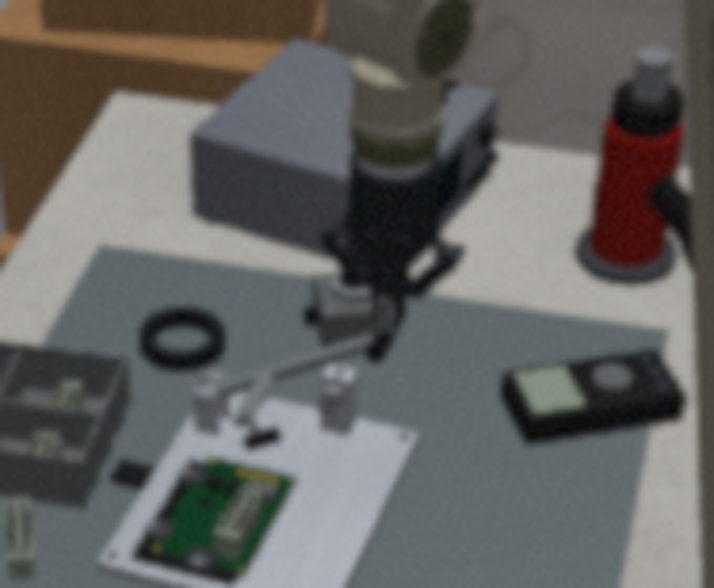

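Call:
drive_tool([
  [[0.018,0.005,0,0,0,0,255],[0.036,0.012,0,0,0,0,255],[0.056,0.019,0,0,0,0,255],[0.075,0.023,0,0,0,0,255],[0.092,0.0255,0,0,0,0,255]],
])

```text
clock: 12.35
tcp_pos: [0.4496, -0.1818, 0.0818]
orientation: [0.521, -0.471, 0.528, 0.477]
wrist_force: [-6.4, -0.4, 8.4]
finger_gap: -0.0004
```

Run:
```python
from h import *
tp,R=pose(); print("tip fix",((tp-H)@YF).round(4),readout.get_state()["wrist_force"])
im=cams.read_camera("side"); cv2.imwrite("pics/s12z.png",cv2.resize(im[80:220,200:370],None,fx=4.2,fy=4.2,interpolation=cv2.INTER_CUBIC))
```

```text
tip fix [-0.1171 -0.1456  0.0818] [-6.39956824 -0.40850851  8.42745985]
```

View pics/s12z.png

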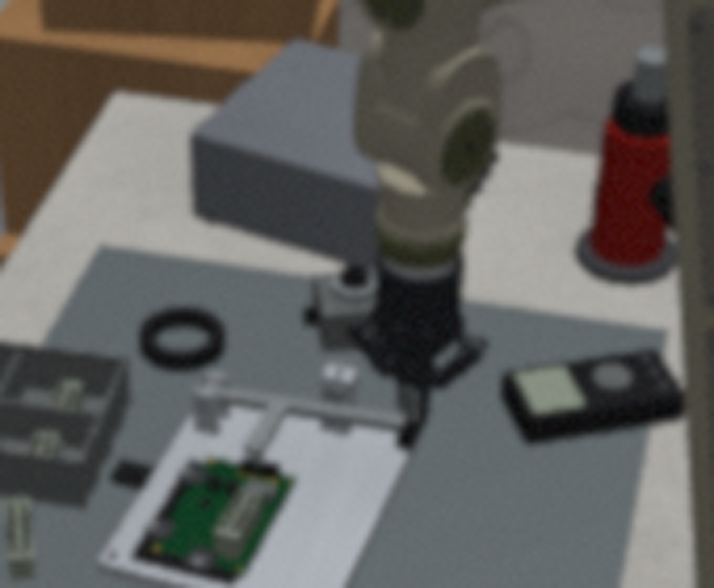

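Call:
drive_tool([
  [[0.007,0,0,0,0,0,255],[0.013,0,0,0,0,0,255],[0.019,0,0,0,0,0,255],[0.022,0,0,0,0,0,255],[0.024,0,0,0,0,0,255]],
])

```text
clock: 13.02
tcp_pos: [0.4484, -0.1811, 0.059]
orientation: [0.521, -0.47, 0.528, 0.478]
wrist_force: [-14.7, 6.3, 46.5]
finger_gap: 0.0001
```

Run:
```python
from h import *
tp,R=pose(); print("tip fix",((tp-H)@YF).round(4),readout.get_state()["wrist_force"])
im=cams.read_camera("side"); cv2.imwrite("pics/s13z.png",cv2.resize(im[80:220,200:370],None,fx=4.2,fy=4.2,interpolation=cv2.INTER_CUBIC))
```

```text
tip fix [-0.1183 -0.1449  0.059 ] [-14.73063843   6.34305457  46.52914049]
```

View pics/s13z.png

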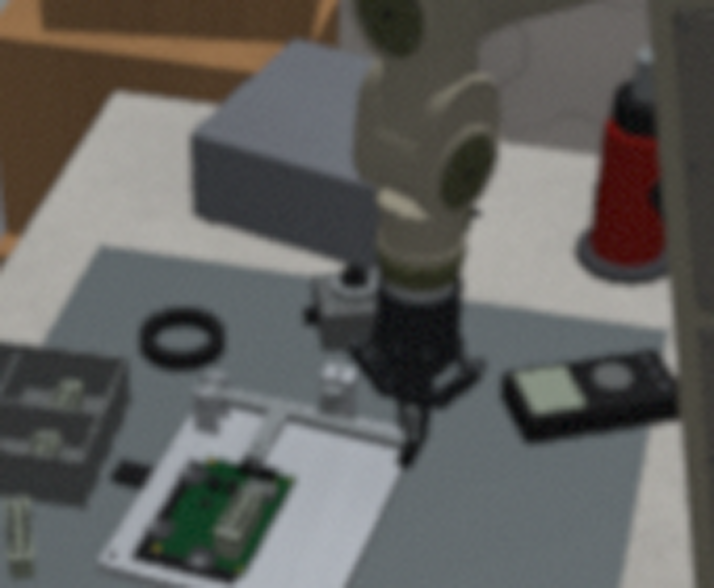

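Call:
drive_tool([
  [[-0.01,0,0,0,0,0,255],[-0.03,0,0,0,0,0,255],[-0.07,0,0,0,0,0,255],[-0.11,0,-0.01,0,0,0,255],[-0.11,-0.02,-0.06,0,0,0,255]],
])

```text
clock: 13.7
tcp_pos: [0.4656, -0.2419, 0.1725]
orientation: [0.521, -0.473, 0.527, 0.477]
wrist_force: [2.3, -1.1, -0.1]
finger_gap: -0.0001
```

Run:
```python
from h import *
to((.5559,-.3989,.13),174.57)
im=cams.read_camera("side"); cv2.imwrite("pics/s14z.png",cv2.resize(im[80:220,200:370],None,fx=4.2,fy=4.2,interpolation=cv2.INTER_CUBIC))
im=cams.read_camera("top"); cv2.imwrite("pics/t14z.png",cv2.resize(im[140:250,240:420],None,fx=4.4,fy=4.4,interpolation=cv2.INTER_CUBIC))
```

```text
clk 13.7 tcp [ 0.4656 -0.2419  0.1725] yawy 174.43 q [-0.63  0.25 -0.19  1.14 -0.01 -2.1 ] F [ 2.3 -1.1 -0.1] gap -0.0001
  -> d [ 0.0419 -0.1055 -0.1474] rv [-0.0025 -0.0024 -0.0096]
```

View pics/s14z.png

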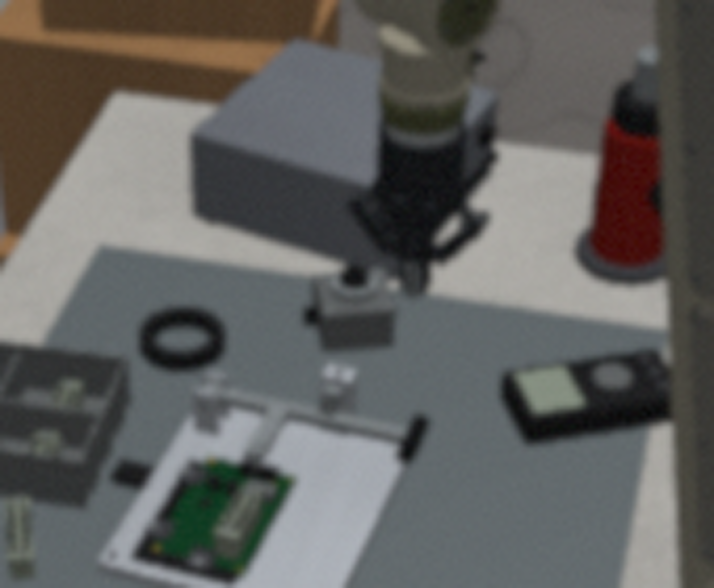

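View pics/t14z.png

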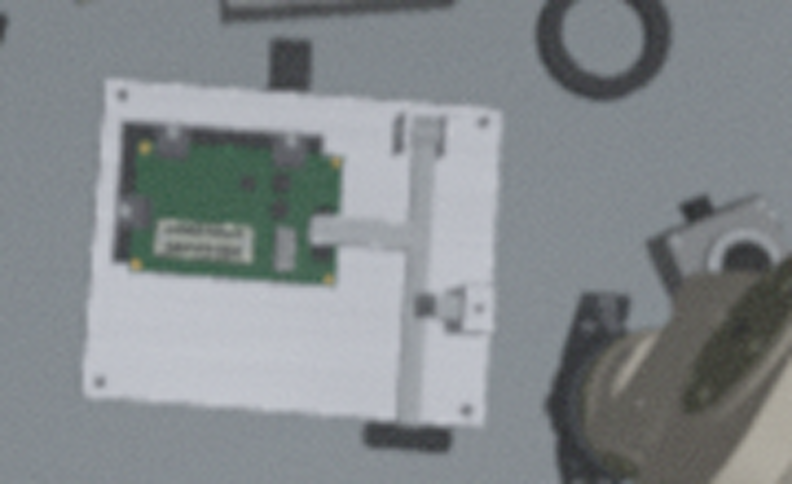

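Call:
drive_tool([
  [[0.0,-0.03,-0.04,0,0,0,255],[0.0,-0.06,-0.085,0,0,0,255],[0.01,-0.09,-0.13,0,0,-0.005,255],[0.03,-0.1055,-0.1474,-0.002,-0.002,-0.0096,255],[0.042,-0.1055,-0.1474,-0.002,-0.002,-0.0096,255]],
])

```text
clock: 14.42
tcp_pos: [0.5556, -0.4045, 0.124]
orientation: [0.524, -0.473, 0.526, 0.475]
wrist_force: [-0.4, 0.0, -0.9]
finger_gap: 0.0001
```

Run:
```python
from h import *
to((.5559,-.3989,.07),174.57)
ps=pose();im=cams.read_camera("wrist"); cv2.imwrite("pics/w15.png",im)
print(w2p("wrist",[[.5559,-.3989,.068],[.5559,-.3829,.068]],ps))
im=cams.read_camera("side"); cv2.imwrite("pics/s15z.png",cv2.resize(im[80:220,200:370],None,fx=4.2,fy=4.2,interpolation=cv2.INTER_CUBIC))
```

```text
clk 14.43 tcp [ 0.5556 -0.4045  0.124 ] yawy 174.11 q [-0.75  0.58  0.19  1.19 -0.   -2.21] F [-0.4  0.  -0.9] gap 0.0001
  -> d [0.054  0.0001 0.0056] rv [-0.008   0.0004 -0.003 ]
[[261.82035649 217.5771033 ]
 [264.12212161 238.27518833]]
```

View pics/w15.png

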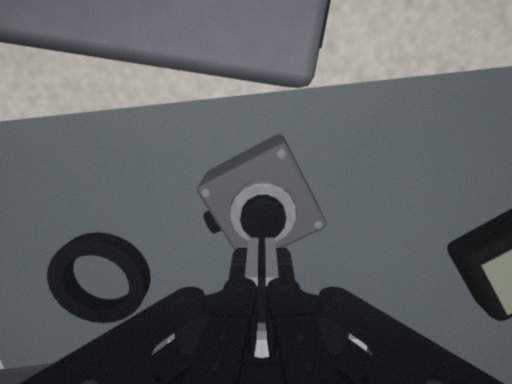

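View pics/s15z.png

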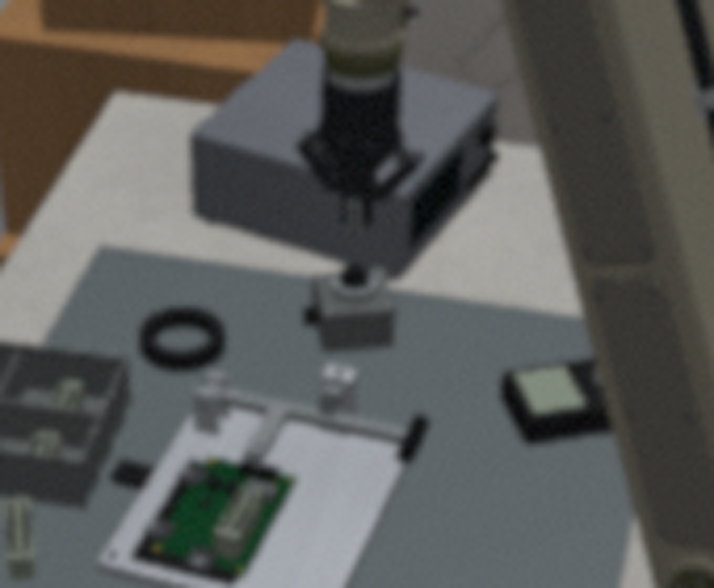

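Call:
drive_tool([
  [[0.03,0,0.0045,-0.008,0,-0.003,255],[0.048,0,0.0045,-0.008,0,-0.003,255],[0.056,0,0.0045,-0.008,0,-0.003,255],[0.06,0,0.0045,-0.008,0,-0.003,255],[0.062,0,0.0045,-0.008,0,-0.003,255]],
])

```text
clock: 15.15
tcp_pos: [0.5541, -0.3963, 0.0658]
orientation: [0.523, -0.475, 0.522, 0.477]
wrist_force: [-7.8, 10.0, 23.4]
finger_gap: -0.0001
```

Run:
```python
from h import *
to((.5559,-.3989,.062),174.57)
```

```text
clk 15.15 tcp [ 0.5541 -0.3963  0.0658] yawy 174.67 q [-0.74  0.6   0.09  1.06  0.   -2.22] F [-7.8 10.  23.4] gap -0.0001
  -> d [ 0.0037 -0.0021 -0.0024] rv [ 0.0018  0.0028 -0.002 ]
```

Run:
```python
from h import *
im=cams.read_camera("wrist"); cv2.imwrite("pics/w16.png",im)
im=cams.read_camera("side"); cv2.imwrite("pics/s16z.png",cv2.resize(im[110:180,250:330],None,fx=8,fy=8,interpolation=cv2.INTER_CUBIC))
```

```text
(no output)
```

View pics/w16.png

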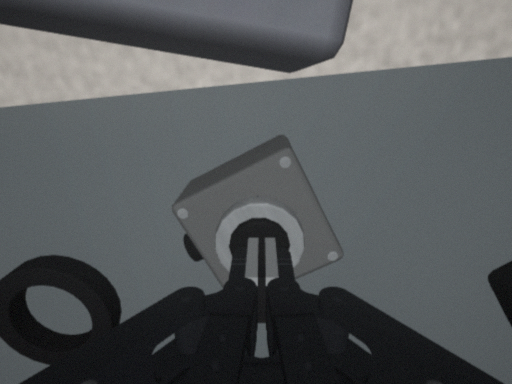

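View pics/s16z.png

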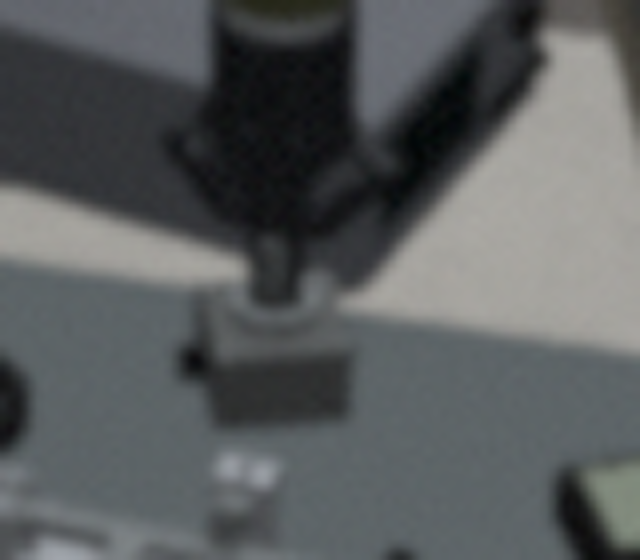

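Call:
drive_tool([
  [[0.004,-0.002,-0.002,0,0,0,255],[0.005,-0.002,-0.002,0,0,0,255],[0.006,-0.002,-0.002,0,0,0,255],[0.006,-0.002,-0.002,0,0,0,255],[0.006,-0.002,-0.002,0,0,0,255]],
])

```text
clock: 15.88
tcp_pos: [0.5542, -0.3964, 0.0656]
orientation: [0.523, -0.475, 0.522, 0.478]
wrist_force: [-14.0, 12.9, 28.2]
finger_gap: -0.0001
```

Run:
```python
from h import *
to((.5559,-.3989,.062),174.57)
```

```text
clk 15.88 tcp [ 0.5542 -0.3964  0.0656] yawy 174.7 q [-0.74  0.61  0.09  1.06  0.   -2.22] F [-14.   12.9  28.2] gap -0.0001
  -> d [ 0.0036 -0.0019 -0.0024] rv [ 0.0023  0.0038 -0.0032]
```

Call:
drive_tool([
  [[-0.001,0,0,0,0,0,255],[-0.002,0,0,0,0,0,255],[-0.002,0,0,0,0,0,255],[-0.002,0,0,0,0,0,255],[-0.002,0,0,0,0,0,255]],
])

```text
clock: 16.5
tcp_pos: [0.5549, -0.397, 0.0677]
orientation: [0.523, -0.475, 0.522, 0.478]
wrist_force: [1.5, -1.2, 4.3]
finger_gap: 0.0001
```

Call:
drive_tool([
  [[-0.001,0,0,0,0,0,255],[-0.002,0,0,0,0,0,255],[-0.002,0,0,0,0,0,255],[-0.002,0,0,0,0,0,255],[-0.002,0,0,0,0,0,255]],
])

```text
clock: 17.12
tcp_pos: [0.5549, -0.3971, 0.0697]
orientation: [0.523, -0.475, 0.522, 0.477]
wrist_force: [0.2, -0.2, 3.1]
finger_gap: -0.0003
```

Call:
drive_tool([
  [[-0.001,0,0,0,0,0,255],[-0.002,0,0,0,0,0,255],[-0.002,0,0,0,0,0,255],[-0.002,0,0,0,0,0,255],[-0.002,0,0,0,0,0,255]],
])

```text
clock: 17.75
tcp_pos: [0.5549, -0.3971, 0.0716]
orientation: [0.523, -0.475, 0.522, 0.478]
wrist_force: [1.1, -0.8, 1.9]
finger_gap: 0.0001
```

The spring force falls steadily as I lift: 4.3, 3.1, then 1.9 N at 2 mm steps. Before that there was a hard stop at 28 N, so the button reached full travel. Now I'll retreat and check the result.

Call:
drive_tool([
  [[-0.01,0,0,0,0,0,255],[-0.05,0,0,0,0,0,255],[-0.1,0,0,0,0,0,255],[-0.12,0.03,-0.02,0,0,0,255],[-0.12,0.06,-0.03,0,0,0,255]],
])

```text
clock: 18.38
tcp_pos: [0.4927, -0.423, 0.1945]
orientation: [0.523, -0.477, 0.522, 0.476]
wrist_force: [0.1, -0.5, -0.3]
finger_gap: -0.0002
```

Run:
```python
from h import *
to((.5,-.42,.2),174.57)
im=cams.read_camera("top"); cv2.imwrite("pics/t17z.png",cv2.resize(im[140:250,240:420],None,fx=4.4,fy=4.4,interpolation=cv2.INTER_CUBIC))
hsv=cv2.cvtColor(im,cv2.COLOR_BGR2HSV); m=cv2.inRange(hsv,(40,80,40),(85,255,255)); m[:,:250]=0
c=cv2.findContours(m,0,2)[0]; c=np.vstack([k for k in c if cv2.contourArea(k)>20])
t=((p2w("top",c[:,0],.022)-H)@YF)*1000; print(cv2.minAreaRect(t[:,:2].astype(np.float32)))
im=cams.read_camera("side"); cv2.imwrite("pics/s17z.png",cv2.resize(im[80:220,200:370],None,fx=4.2,fy=4.2,interpolation=cv2.INTER_CUBIC))
```

```text
clk 18.38 tcp [ 0.4927 -0.423   0.1945] yawy 174.72 q [-0.83  0.47  0.19  1.29  0.   -2.31] F [ 0.1 -0.5 -0.3] gap -0.0002
  -> d [-0.0055 -0.007   0.0037] rv [ 0.0027 -0.0001  0.0008]
((40.380409240722656, 1.1281280517578125), (44.77485275268555, 89.12230682373047), 4.387322902679443)
```

View pics/t17z.png

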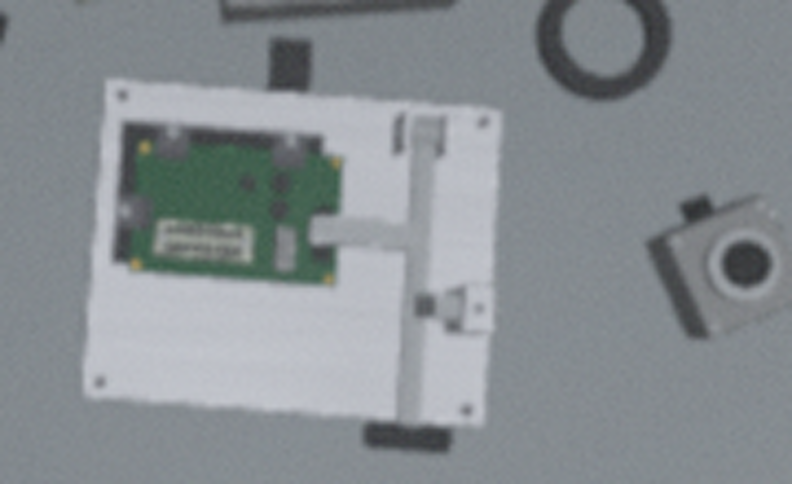

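View pics/s17z.png

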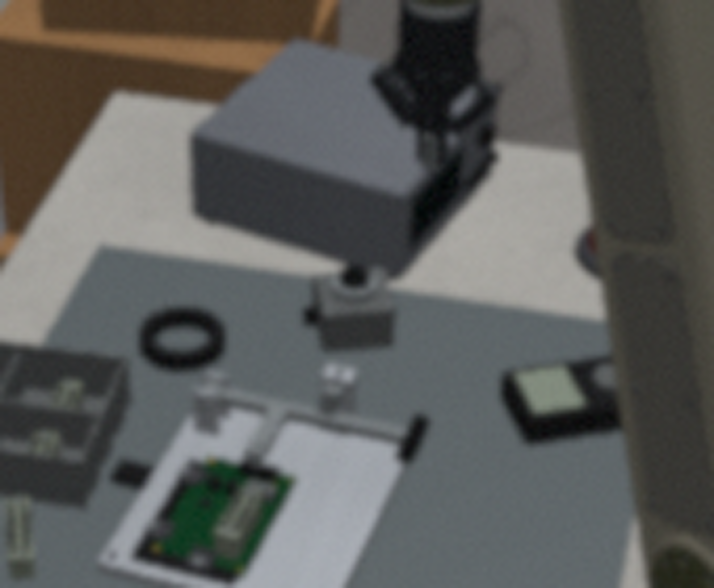

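```bash
python3 -c "
from workcell import env,readout
print(env.hand_in(), readout.get_state()['clock'])"
```

```text
the job is handed in; nothing more can be done
the job is handed in; nothing more can be done
```

I put the larger board home in the fixture, latched the test arm, pressed and released the start button, and handed the job in at about 18.5 s of the 61 s allowed. No verdict is reported.

- **Board:** I gripped it by the insert, slid it under the claws and felt both fences (about 10 N in x, 8 N in y) before letting go. The wrist picture then showed no gap at either fence, about 0° of skew against the plate in x, and the pads on the test-arm side. It put the board's y position about 1.5 mm past home, which can't be real, so I take that as the measurement error.
- **Test arm:** I pressed it to the hard stop at about 46 N. It stayed level in the pictures after I let go.
- **Start button:** It hit a hard stop at 28 N, and the spring force then fell steadily as I lifted: 4.3, 3.1, then 1.9 N at 2 mm steps. The measured tool height at the stop looked only about 2 mm down. The spring readings fit the full 6 mm, with the fingertips reaching about 4 mm past the nominal tool point. In the last pictures the button is clear of the gripper, which is in free air.

**Check that failed:** my final automatic fit of the board outline in the top picture caught only part of the board. I compared the board and plate edges by hand in that picture instead, and they were parallel to within about 0.01 rad. I did not measure the fence gap again after latching the arm. I didn't touch the other items on purpose and saw no movement, but I didn't measure their positions.

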